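Thread a current transformer round a bent primary conductor and close the link

ROBOT

A 6-joint arm with a two-finger parallel gripper is mounted at the origin on the work surface. World frame = base frame: x ahead of the robot, y to its left, z up, the work surface at z = 0. Lengths are in m, angles in rad, forces in N, time in s.
With the tool pointing down it reaches from about 0.375 to 0.9 m from the base axis. Payload 3.1 kg.
Tool frame: the origin (TCP) lies between the finger pads; the fingertips stand 8 mm ahead of it and the grasp point (between the pads) lies 11 mm behind it; z points along the fingers, y is the line along which they close (so a half turn about z gives the same grasp; the last joint's range is limited). The gripper opens to 85 mm and grips with 20 to 120 N. Pads are 22 mm wide; open, the fingers measure 114 mm over their backs; the gripper's body (76 mm by 85 mm) begins 54 mm behind the grasp point. The pads swing forward as they close: fully open they stand 13 mm farther back than shut.
Start: joints at [0.963, 0.527, 1.433, -0, 1.181, -0.178], TCP at [0.26, 0.568, 0.239] pointing down, gripper open.
Joint ranges: [-3.08, 3.08], [-0.75, 2.2], [0.22, 2.44], [-1.43, 4.57], [0, 2.65], [-2.85, 2.85]. Speed limits (rad/s): [2.79, 2.79, 3.14, 3.14, 3.14, 3.14].

INTERFACE

Orientations are given as a unit quaternion [x, y, z, w].
In Python, from station import readout, cams, sign_off gives the robot as it stands.
- The arm moves only by the tool send_rows, never from a script. Its argument "commands" is text: rows parted by semicolons, each of 5 numbers parted by spaces: the finger opening in mm, from 0 to 85.4, then the shift along the tool's x, y, z each as a share of 0.02 m, from -1 to 1, then the turn about the tool's z as a share of 4 degrees, from -1 to 1. In form: grip dx dy dz spin; .... A call has 1 to 20 rows; each row shifts and turns the commanded pose from where the row before left it, along the tool's axes as they then stand; what a row does not reach is not made up. A row lasts 1/12 s, in which the tool goes at most 41.7 mm and 7.16 degrees, less where a joint would pass 70% of its speed; a pose out of reach is approached as far as the arm can. A call with a number of a shift or a turn outside -1 to 1 is refused whole. A call with a gripper value outside its range is refused whole. The fingers move at their own pace and stop on an object; "grip_force" is the grip in N (left out, the last holds). Time passes only in rows, so rows that do not move let the fingers close. It gives the time, the measured TCP pose, the force, the opening and the grip force at its end, in the units of the state.
- readout.sense(): the state, without advancing time (a new reading comes with each control period).
- cams.snapshot(name): name is "side" or "top" or "wrist"; returns a dict with "pixels" (480x640x3 uint8, red, green, blue), "intrinsics" (3x3 intrinsics, pixels), "dist" ([k1, k2, p1, p2, k3] as OpenCV has them; the pictures are not rectified), "eye" and "rotation" of the camera in the world. Camera axes: x right, y down, z forward; pixel columns grow to the right and rows downward; lengths in m; the calibration is good to about 2 mm. A picture is of the moment at which its call begins. There is no depth.
- sign_off(): hands the job in; it is judged then, once.
The state is a dict: "t": time; "q": joint angles; "qd": joint speeds; "tau": joint torques, N m; "tcp_pos": TCP position; "tool_rot": TCP orientation; "force": force on the tool from outside, world axes, zero at the start; "ft_torque": the same for the moment, N m; "finger_gap": opening from 0.0 (shut) to 1.0 (fully open); "gripper_force": force on a finger pad.
Only numpy, scipy, OpenCV 4.12 (cv2) and the standard library are available. Lean on these libraries where they do the work, as an engineer would, in place of code of your own. Each camera call takes 0.05 s, during which the arm holds its last target. There are 200 camera calls.

TASK

Mount the window-type current transformer for calibration: thread it over the free end of the bent copper rod on the test board and slide it round the bend, turning it with the rod, until it stands upright and square to the rod on the dark rubber pad. Then swing the hinged copper link fully home over the free end of the rod to close the primary loop. Let go of everything and leave the other things on the bench alone.

Things in the scene. Friction and masses are not known exactly. Their poses are not given: they have to be found in the camera images.
- ct: current transformer, loose, grey plastic, 0.3 to 0.6 kg, standing on its foot (50 x by 84 y by 6 mm). Origin: centre of the underside; z up, x along the bore. Case 36 (x) by 78 (y), 6 to 90 mm high. On top, centred, the terminal housing, 36 (x) by 46 (y), 90 to 118 mm high: grip it across either pair of faces. Front and back are alike; either may go first
- ct_bore (a point): centre of the transformer's round through bore, 36 mm in diameter, 36 mm long, 48 mm above its underside; x along the bore
- jig: test board, fixed: plywood 300 (x) by 290 (y), 18 mm thick, centred at (15, -15) mm in its frame; origin on the bench, z up. An 18 mm copper rod runs level over it, centre 70 mm above the bench. In its frame (mm): from the free tip (-90, -135) along +y to (-90, -40), quarter circle of radius 100 about (10, -40) to (10, 60), then along +x into the fixed terminal block
- rod_tip (a point): centre of the rod's free tip, 70 mm above the bench; axes as the board's: the rod leads away from here along +y. The last 31 mm are milled to a tang 18 wide and 10 high. Only the terminal block holds the rod; all the rest of it is clear for threading
- bend_start (a point): on the rod's centre line where the bend begins (end of the straight free leg)
- bend_end (a point): on the rod's centre line where the bend ends and the straight leg to the terminal block begins. The block, centred at (135, 60) mm in the board's frame, is 46 (x) by 60 (y) mm and stands 92 mm high over the bench with its bolts
- pad (a point): centre of the dark rubber pad, 74 (along the rod) by 104 mm, level with the board top under the last straight leg; the point is on the board top, 18 mm above the bench, straight below the rod; axes as the board's, x along the rod
- link_pivot (a point): axis of the swing link's upright hinge pin, at the height of the rod's centre, at (30, -125) mm in the board's frame, on a black insulator; axes as the board's. A brass stud and nut rise to 99 mm above the bench there
- link (a joint): angle of the swing link in rad: 0 = closed (link along -x of the board, over the rod's tip, against its stop), growing as it opens, counter-clockwise seen from above; about 1.5 = pointing along -y of the board, away from the rod. It stays where it is left; about 0.12 N m of friction turns it
- link_end (a point): point on the link's push face, 115 mm out from the pivot, 13 mm off the link's middle line, 70 mm above the bench. The link is a copper channel on its side, 26 wide, 20 high (60 to 80 mm above the bench), reaching 135 mm from the pivot. Axes turn with the link: -x points outward from the pivot; the flat push face looks along -y: push it along +y to close
- resistor: bystander, loose: standard resistor, an upright steel can 76 mm in diameter, 100 mm high with its terminals; origin under its centre
- multimeter: bystander, loose: black hand multimeter lying flat, 170 by 84 by 46 mm; origin under its centre

How it is judged:
On the way, in this order (a step that is already met when the one before it is completed fails the run):
1. the transformer is threaded on the rod and over the pad, square to the rod, while the link is still open (x of ct in the frame of pad between -0.015 and 0.015 m and y of ct in the frame of pad between -0.012 and 0.012 m and z of ct in the frame of pad below 0.012 m and angle between the x axis of ct and the x axis of pad, either way round below 0.2 rad and value of joint link above 0.5 rad), for 0.2 s.
2. the link is swung fully home over the rod's tip (value of joint link below 0.06 rad), for 0.2 s.
At the end, for the whole second after the job is handed in: The transformer stands at rest on the board with the rod through its bore, its foot's centre within 15 mm along the rod and 12 mm across it of the pad's centre, upright within 0.1 rad, its bore within 0.2 rad of the rod's direction; the link's joint reads below 0.06 rad (closed) (x of ct in the frame of pad between -0.015 and 0.015 m and y of ct in the frame of pad between -0.012 and 0.012 m and z of ct in the frame of pad between -0.004 and 0.004 m and angle between the x axis of ct and the x axis of pad, either way round below 0.2 rad and angle between ct's own z axis and vertical below 0.1 rad and linear speed of ct below 0.02 m/s and value of joint link below 0.06 rad); the robot touches nothing.
It fails at once if the standard resistor is moved by more than 30 mm or tipped (distance of resistor from where it was at the start of the episode above 0.03 m or angle between resistor's own z axis and vertical above 0.4 rad).
It fails at once if the multimeter is moved by more than 30 mm (distance of multimeter from where it was at the start of the episode above 0.03 m).
It also fails if it takes over 67 s, if anything falls off the work surface, if the arm or the gripper's body presses on something with over 40 N, if the wrist force passes 120 N, or if a joint passes its speed limit or range.

## Working session

There is one attempt and no reset: what is moved stays moved. The work goes in short steps, Python scripts to look and compute and a tool call to move; the robot and the scene stay as the last step left them, time stands still between calls to the robot, and variables do not carry over. Pictures are saved under pics/ and viewed, at most 13 in all, crops included, and the job is handed in when it is done.

Besides the shell and the picture viewer there is one more tool, called after "Request:" as a command line: name --argument value ..., lists and objects as JSON in quotes. send_rows: Moves the arm, as the interface text tells. Its arguments: {"type":"object","properties":{"commands":{"type":"string"},"grip_force":{"type":"number"}},"required":["commands"]}

```bash
mkdir -p pics; ls
python3 - <<'E'
from station import readout,cams
import cv2,pickle
s=readout.sense();print({k:s[k] for k in('t','tcp_pos','tool_rot','force','finger_gap')})
d={}
for n in('side','top','wrist'):
    c=cams.snapshot(n);d[n]=c
    cv2.imwrite(f'pics/{n}0.png',c['pixels'][:,:,::-1]);print(n,c['eye'],c['rotation'],c['intrinsics'],c['dist'])
pickle.dump(d,open('c0.pkl','wb'))
E
```

```text
pics
{'t': 0.0, 'tcp_pos': array([0.26003533, 0.56756806, 0.23831472]), 'tool_rot': array([ 2.13259385e-01,  9.76995002e-01, -1.01850492e-03, -4.04833363e-04]), 'force': array([-0.24607147,  0.13382523,  0.23491178]), 'finger_gap': 1.0002458264760221}
side [ 0.24994254 -0.84658012  0.75586017] [ 0.8734334  -0.13068104  0.05616785 -0.46570563] [[582.24157614   0.         317.82845679]
 [  0.         582.24157614 235.06204581]
 [  0.           0.           1.        ]] [-0.13219344  0.          0.          0.          0.        ]
top [0.45866884 0.07634184 1.40254447] [-0.70272913  0.71100132 -0.01074299  0.02309713] [[537.99447038   0.         324.05952092]
 [  0.         537.99447038 239.66891771]
 [  0.           0.           1.        ]] [0.01351462 0.         0.         0.         0.        ]
wrist [0.19162699 0.60062222 0.37174988] [0.83225318 0.53416262 0.07956431 0.12527753] [[413.71690653   0.         323.22232811]
 [  0.         413.71690653 241.42193196]
 [  0.           0.           1.        ]] [0.03146336 0.         0.         0.         0.        ]
```

View pics/top0.png

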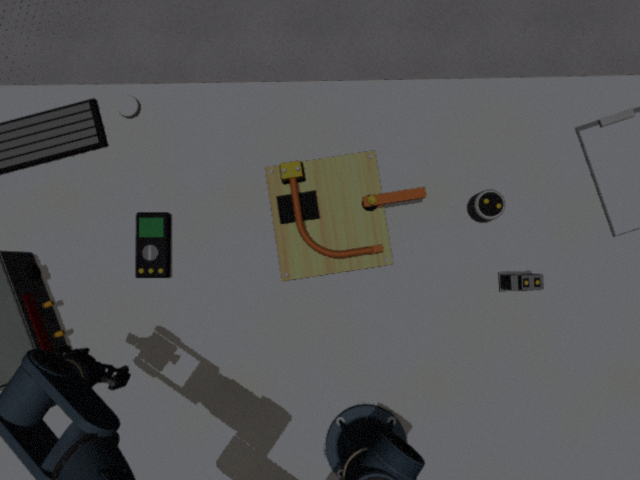

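View pics/side0.png

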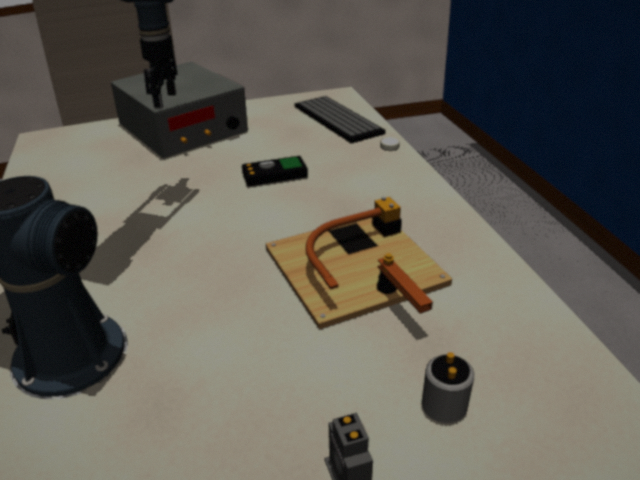

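The top view shows the board at (265–393, 151–280), rod tip at about (381,249), CT at (520,282), resistor at (487,205) and multimeter at (153,245). The side view agrees. I'll enlarge for precise pixels.

Run:
```python
import pickle,cv2,numpy as np
d=pickle.load(open('c0.pkl','rb'))
t=d['top']['pixels'][:,:,::-1]; s=d['side']['pixels'][:,:,::-1]
def cr(im,x,y,w,h,k): return np.clip(cv2.resize(im[y:y+h,x:x+w],None,fx=k,fy=k,interpolation=cv2.INTER_CUBIC).astype(float)*1.7,0,255).astype('uint8')
a=cr(t,256,144,150,145,4)  # 600x580
b=cr(t,490,262,62,40,3)
cv2.imwrite('pics/a.png',a)
b=np.vstack([cr(t,490,262,66,40,6), cr(s,300,395,99,85,4)[:, :396]]);cv2.imwrite('pics/b.png',b);print(b.shape)
```

```text
(580, 396, 3)
```

View pics/a.png

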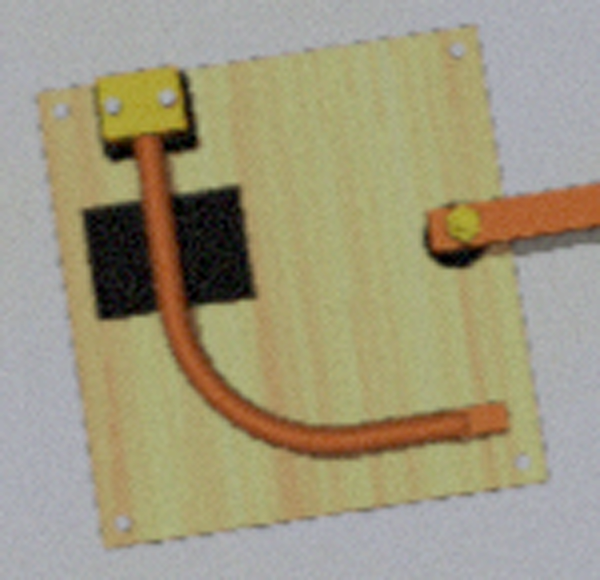

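View pics/b.png

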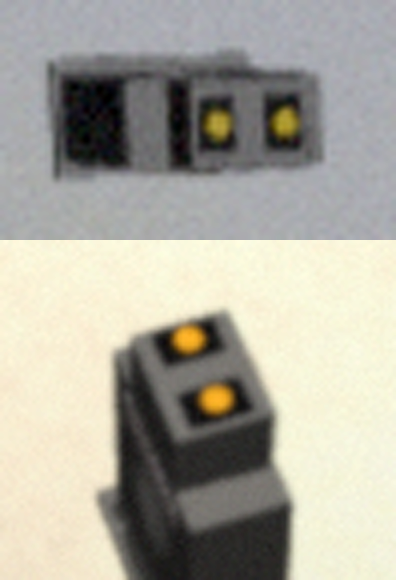

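The crops give the board corners, rod tip, pad corners, link and CT terminals. I'll fit the poses from those.

```bash
cat > h.py <<'E'
import numpy as np,cv2
from scipy.spatial.transform import Rotation as R
def ray(c,p,z):
    "world point at height z for pixel p"
    u=cv2.undistortPoints(np.array([[p]],float),c['intrinsics'],np.array(c['dist']))[0,0]
    d=R.from_quat(c['rotation']).apply([*u,1]); e=np.array(c['eye']); return e+d*(z-e[2])/d[2]
def proj(c,P):
    r=R.from_quat(c['rotation']).inv()
    return cv2.projectPoints(np.atleast_2d(P).astype(float),r.as_rotvec(),-r.apply(c['eye']),c['intrinsics'],np.array(c['dist']))[0][:,0]
E
python3 - <<'E'
from h import *
import pickle
d=pickle.load(open('c0.pkl','rb'));t=d['top'];s=d['side']
A=lambda x,y,z:ray(t,(256+(x+.5)/4-.5,144+(y+.5)/4-.5),z)[:2]
# board corners frame: left-top=(+x,+y)
J=np.array([[165,130],[165,-160],[-135,-160],[-135,130],[-90,-135],[30,-125]])/1000
W=np.array([A(38,92,.018),A(476,27,.018),A(548,482,.018),A(107,547,.018),A(507,417,.075),A(463,223,.099)])
jc=J.mean(0)
def fit(J,W):
    a=(J-J.mean(0))@[1,1j];b=(W-W.mean(0))@[1,1j]
    th=np.angle(np.vdot(a,b)); M=np.array([[np.cos(th),-np.sin(th)],[np.sin(th),np.cos(th)]])
    o=W.mean(0)-M@J.mean(0); return th,M,o
th,M,o=fit(J,W);print('jig',o,np.degrees(th),'res mm',1e3*(W-(J@M.T+o)))
padc=[A(x,y,.018) for x,y in((84,211),(240,187),(256,297),(101,319))]
print('pad jig',M.T@(np.mean(padc,0)-o),np.mean(padc,0))
B=lambda x,y,z:ray(t,(490+(x+.5)/6-.5,262+(y+.5)/6-.5),z)[:2]
t1,t2=B(218,124,.120),B(285,122,.120);v=t1-t2
print('ct top',(t1+t2)/2,'y dir ang',np.degrees(np.arctan2(v[1],v[0])))
print('housing corners',[B(x,y,.118) for x,y in((193,76),(318,75),(323,160),(193,168))])
f=B(52,62,.006),B(57,178,.006);v=f[0]-f[1];print('foot edge',f,np.degrees(np.arctan2(v[1],v[0])))
S=lambda x,y,z:ray(s,(300+(x+.5)/4-.5,395+(y-240+.5)/4-.5),z)[:2]
u1,u2=S(189,339,.12),S(216,399,.12);v=u1-u2;print('side',(u1+u2)/2,np.degrees(np.arctan2(v[1],v[0])))
print('side hsg',[S(x,y,.118) for x,y in((135,332),(228,310),(272,410),(180,443))])
print('side jig',[ (M.T@(ray(s,p,z)[:2]-o)) for p,z in(((334,285),.075),((387,258),.099),((449,281),.018),((321,327),.018),((266,244),.018))])
E
```

```text
jig [0.57142021 0.10108177] 7.875414194472552 res mm [[-0.10800726 -1.33115592]
 [-1.55770587  1.28618896]
 [ 0.59081049  0.90638317]
 [ 1.7967967  -2.84187019]
 [-0.35160718  0.69852809]
 [-0.37028688  1.28192589]]
pad jig [0.04769731 0.05909553] [0.61057042 0.16615539]
ct top [ 0.41422525 -0.38945217] y dir ang 91.15416358314495
housing corners [array([ 0.43284145, -0.36793815]), array([ 0.43273162, -0.41664203]), array([ 0.39938458, -0.41754035]), array([ 0.39673382, -0.36687456])]
foot edge (array([ 0.43720229, -0.34696674]), array([ 0.38762347, -0.34773594])) 0.8888528908313224
side [ 0.41318401 -0.3875566 ] 91.44553004594796
side hsg [array([ 0.39696513, -0.36485728]), array([ 0.42988003, -0.36554687]), array([ 0.42999136, -0.4088033 ]), array([ 0.39735562, -0.41192095])]
side jig [array([-0.09115116, -0.13305516]), array([ 0.02169635, -0.13063223]), array([ 0.15334951, -0.16018263]), array([-0.13550461, -0.1696229 ]), array([-0.13513912,  0.12691369])]
```

Request:
send_rows --commands "85 0 0 0 1;85 0 0 0 1;85 0 0 0 1;85 0 0 0 1;85 0 0 0 1;85 0 0 0 1;85 0 0 0 1;85 0 0 0 1;85 0 0 0 1;85 0 0 0 1;85 0 0 0 1;85 0 0 0 1;85 0 0 0 1;85 0 0 0 1;85 0 0 0 1;85 0 0 0 1;85 -1 0.6 0 0;85 -1 0.6 0 0;85 -1 0.6 0 0;85 -1 0.6 0 0"

```text
t: 1.82
tcp_pos: [0.3104, 0.4884, 0.2389]
tool_rot: [0.698, 0.716, -0.0, 0.0]
force: [0.5, 0.4, -0.1]
finger_gap: 0.994
gripper_force: 0.0
```

Request:
send_rows --commands "85 -1 0.6 0 0;85 -1 0.6 0 0;85 -1 0.6 0 0;85 -1 0.6 0 0;85 -1 0.6 0 0;85 -1 0.6 0 0;85 -1 0.6 0 0;85 -1 0.6 0 0;85 -1 0.6 0 0;85 -1 0.6 0 0;85 -1 0.6 0 0;85 -1 0.6 0 0;85 -1 0.6 0 0;85 -1 0 0 0;85 -1 0 0 0;85 -1 0 0 0;85 -1 0 0 0;85 -1 0 0 0;85 -1 0 0 0;85 -1 0 0 0"

```text
t: 3.48
tcp_pos: [0.4755, 0.0922, 0.2392]
tool_rot: [0.699, 0.716, -0.0, -0.0]
force: [-0.6, 1.0, 0.1]
finger_gap: 1.001
gripper_force: 0.0
```

Request:
send_rows --commands "85 -1 0 0 0;85 -1 0 0 0;85 -1 0 0 0;85 -1 0 0 0;85 -1 0 0 0;85 -1 0 0 0;85 -1 0 0 0;85 -1 0 0 0;85 -1 0 0 0;85 -1 0 0 0;85 -1 0 0 0;85 -1 0 0 0;85 -1 0 0 0;85 -1 0 0 0;85 -1 0 0 0;85 -1 0 0 0;85 -1 0 0 0;85 -1 0 0 0;85 0 0 0 0;85 0 0 0 0"

```text
t: 5.15
tcp_pos: [0.4842, -0.2673, 0.2389]
tool_rot: [0.699, 0.715, 0.0, -0.0]
force: [-0.2, 0.6, -0.5]
finger_gap: 0.993
gripper_force: 0.0
```

Request:
send_rows --commands "85 -1 -0.55 0 0;85 -1 -0.55 0 0;85 -1 -0.55 0 0;85 -1 -0.55 0 0;85 -1 -0.55 0 0;85 -1 -0.55 0 0;85 -0.1 0 0 0;85 0 0 0 0;85 0 0 0 0"

```text
t: 5.9
tcp_pos: [0.4215, -0.3887, 0.2391]
tool_rot: [0.698, 0.716, 0.0, -0.001]
force: [0.2, -0.2, 0.4]
finger_gap: 0.992
gripper_force: 0.0
```

Run:
```python
from station import readout,cams
import cv2,numpy as np,pickle
from h import *
print(readout.sense()['tcp_pos'])
c=cams.snapshot('wrist');pickle.dump(c,open('w1.pkl','wb'))
cv2.imwrite('pics/w1.png',np.clip(c['pixels'][:,:,::-1]*1.6,0,255).astype('uint8'))
print(proj(c,[[.414,-.388,.118],[.432,-.365,.118],[.396,-.365,.118],[.396,-.411,.118]]))
```

```text
[ 0.42151762 -0.38867916  0.23905545]
[[312.01781757 238.15205326]
 [341.39573351 203.58651319]
 [283.81261744 202.18654904]
 [284.05313712 271.04325491]]
```

View pics/w1.png

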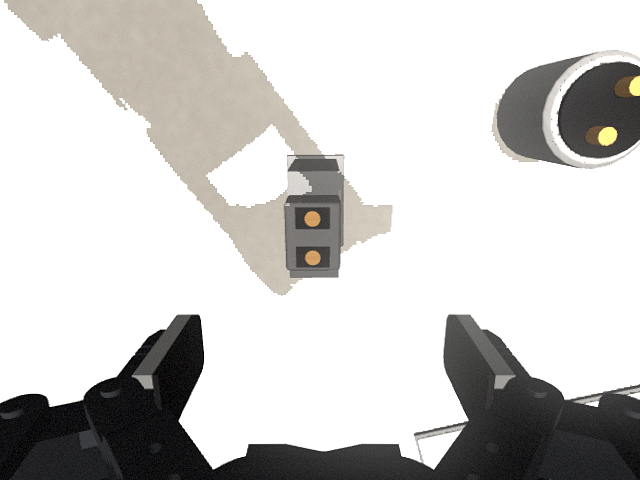

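Wrist view: housing top is centred at (313,238), where the model predicts (312,238). The CT pose is confirmed at about (0.4145, -0.388) with yaw near 1°. Descend and grip.

Request:
send_rows --commands "85 0 -0.35 1 0;85 0 0 1 0;85 0 0 1 0;85 0 0 1 0;85 0 0 1 0;85 0 0 1 0;85 0 0 0.6 0;85 0 0 0.6 0;85 0 0 0 0;36 0 0 0 0;34 0 0 0 0;30 0 0 0 0;25 0 0 0 0;25 0 0 0 0;25 0 0 0 0;25 0 0 0 0;25 0 0 0 0" --grip_force 60

```text
t: 7.37
tcp_pos: [0.4148, -0.391, 0.0965]
tool_rot: [0.699, 0.716, -0.0, 0.001]
force: [-1.1, 0.2, 6.6]
finger_gap: 0.411
gripper_force: 61.2
```

Request:
send_rows --commands "25 0 0 -0.5 0;25 0 0 -0.5 0;25 0 0 -0.5 -1;25 0 0 0 -1;25 0 0 0 -1;25 0 0 0 -1;25 0 0 0 -1;25 0 0 0 -1;25 0 0 0 -1;25 0 0 0 -1;25 0 0 0 -1;25 0 0 0 -1;25 0 0 0 -1;25 0 0 0 -1;25 0 0 0 -1;25 0 0 0 -1;25 0 0 0 -1;25 0 0 0 -1;25 0 0 0 -1;25 0 0 0 -1"

```text
t: 9.03
tcp_pos: [0.4143, -0.3902, 0.1257]
tool_rot: [0.143, 0.99, 0.0, -0.0]
force: [-0.4, 0.9, -3.1]
finger_gap: 0.41
gripper_force: 60.6
```

Request:
send_rows --commands "25 0 0 0 -1;25 0 0 0 -1;25 0 0 0 -1;25 0 0 0 -1;25 0 0 0 -1;25 0 0 0 -1;25 0 0 0 -0.15;25 -0.5 0.8 0 0;25 -0.5 0.8 0 0;25 -0.5 0.8 0 0;25 -0.5 0.8 0 0;25 -0.5 0.8 0 0;25 -0.5 0.8 0 0;25 -0.5 0.8 0 0;25 -0.5 0.8 0 0;25 0 0 0 0;25 0 0 0 0;25 0 0 0 0"

```text
t: 10.53
tcp_pos: [0.476, -0.253, 0.1256]
tool_rot: [-0.069, 0.998, -0.0, 0.0]
force: [0.9, -0.6, -3.6]
finger_gap: 0.411
gripper_force: 60.9
```

```bash
cat > j.py <<'E'
from h import *
from station import readout,cams
o=np.array([.5714,.1011]);th=np.radians(7.875)
M=np.array([[np.cos(th),-np.sin(th)],[np.sin(th),np.cos(th)]])
def state():
    s=readout.sense();r=R.from_quat(s['tool_rot']).as_matrix();p=s['tcp_pos']
    print('t',s['t'],'tcp jig mm',(1e3*M.T@(p[:2]-o)).round(1),'z',p[2].round(4),'psi rel board',(np.degrees(np.arctan2(r[1,1],r[0,1]))-7.875).round(2),'F',s['force'].round(1),'gap',s['finger_gap'],'tilt',r[2,:2].round(3));return s
E
python3 - <<'E'
from j import *
import cv2,pickle
state()
for n in('wrist','top'):
    c=cams.snapshot(n);pickle.dump(c,open(n+'2.pkl','wb'))
    im=np.clip(c['pixels'][:,:,::-1]*1.6,0,255).astype('uint8')
    cv2.imwrite(f'pics/{n}2.png',im)
E
```

```text
t 10.5333 tcp jig mm [-143.  -337.7] z 0.1256 psi rel board 90.08 F [ 0.9 -0.6 -3.6] gap 0.41132223403298807 tilt [-0.    -0.001]
```

View pics/wrist2.png

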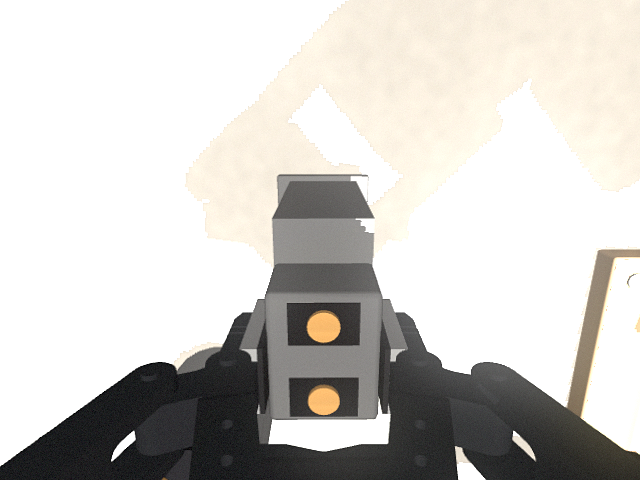

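Wrist view: the CT is held square, terminals at (323,326) and (323,400), housing top edges at rows about 293 and 418. I'll work out its offset in the hand.

Run:
```python
from j import *
import pickle
c=pickle.load(open('wrist2.pkl','rb'));s=readout.sense();T=R.from_quat(s['tool_rot']).as_matrix()
f=lambda p,z:(1e3*T.T@(ray(c,p,z)-s['tcp_pos'])).round(1)
for z in(.147,.151):print(z,f((323,326),z),f((323,400),z),(f((323,326),z)+f((323,400),z))/2)
print(f((326,293),.147),f((326,418),.147))
t=pickle.load(open('top2.pkl','rb'))
tip=M@[-.09,-.135]+o;print(proj(t,[[*tip,.075]]),proj(t,[[*(M@[.03,-.125]+o),.099]]))
```

```text
0.147 [ 13.8   1.9 -21.5] [-12.5   1.9 -21.5] [  0.65   1.9  -21.5 ]
0.151 [ 16.    1.9 -25.5] [ -9.4   1.9 -25.5] [  3.3   1.9 -25.5]
[ 24.6   2.8 -21.5] [-19.3   2.9 -21.5]
[[382.64923018 247.73773157]] [[371.89363831 199.22493155]]
```

Request:
send_rows --commands "25 -0.4 1 0.05 0;25 -0.4 1 0.05 0;25 -0.4 1 0.05 0;25 -0.4 1 0.05 0;25 -0.4 1 0.05 0;25 -0.4 1 0.05 0;25 -0.4 1 0.05 0;25 0 0 0 0;25 0 0 0 0"

```text
t: 11.38
tcp_pos: [0.512, -0.1061, 0.1183]
tool_rot: [-0.07, 0.998, -0.0, -0.0]
force: [0.3, 0.4, -2.6]
finger_gap: 0.407
gripper_force: 61.3
```

Run:
```python
from j import *
import cv2
state()
a=cams.snapshot('side')['pixels'][200:360,230:430,::-1]; b=cams.snapshot('top')['pixels'][190:310,330:480,::-1]
f=lambda i:np.clip(cv2.resize(i,(400,320),interpolation=cv2.INTER_CUBIC)*1.5,0,255).astype('uint8')
cv2.imwrite('pics/st3.png',np.hstack([f(a),f(b)]))
```

```text
t 11.3833 tcp jig mm [ -87.2 -197.1] z 0.1183 psi rel board 90.16 F [ 0.3  0.4 -2.6] gap 0.40681707736813294 tilt [ 0. -0.]
```

View pics/st3.png

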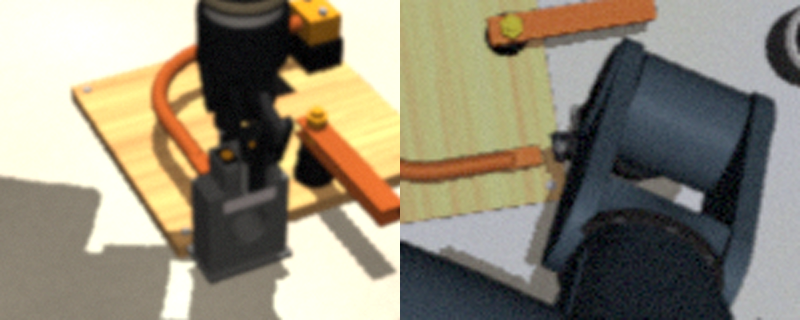

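The CT stands just ahead of the tip (side crop, tip side at about (210,165)) and is clear of the board and link. Thread it.

Request:
send_rows --commands "25 0 0.5 0 0;25 0 0.5 0 0;25 0 0.5 0 0;25 0 0.5 0 0;25 0 0.5 0 0;25 0 0.5 0 0;25 0 0.5 0 0;25 0 0.5 0 0;25 0 0 0 0"

```text
t: 12.23
tcp_pos: [0.4997, -0.0246, 0.1182]
tool_rot: [-0.071, 0.998, 0.001, -0.001]
force: [-0.5, 0.3, -3.9]
finger_gap: 0.409
gripper_force: 61.4
```

Request:
send_rows --commands "25 0 0.54 0 0;25 0 0.54 0 0;25 0 0.54 0 0;25 0 0.54 0 0;25 0 0.54 0 0;25 0 0.54 0 0;25 0 0.54 0 0;25 0 0 0 0;25 0 0 0 0"

```text
t: 12.98
tcp_pos: [0.4902, 0.0487, 0.1183]
tool_rot: [-0.07, 0.998, -0.0, -0.0]
force: [0.9, -0.3, -3.6]
finger_gap: 0.411
gripper_force: 61.4
```

```bash
python3 -c "
from j import *
state()"
```

```text
t 12.9833 tcp jig mm [-87.6 -40.8] z 0.1183 psi rel board 90.2 F [ 0.9 -0.3 -3.6] gap 0.4113677528500375 tilt [ 0. -0.]
```

Right at the bend start with no contact force. Round the bend.

Request:
send_rows --commands "25 0 0.04 0 0;25 -0.012 0.34 0 1;25 -0.012 0.34 0 1;25 -0.012 0.34 0 1;25 -0.012 0.34 0 1;25 -0.012 0.34 0 1;25 -0.012 0.34 0 1;25 -0.012 0.34 0 1;25 -0.012 0.34 0 1;25 -0.012 0.34 0 1;25 -0.012 0.34 0 1;25 -0.012 0.34 0 1;25 0 0 0 0;25 0 0 0 0"

```text
t: 14.15
tcp_pos: [0.5082, 0.1192, 0.1183]
tool_rot: [0.308, 0.951, -0.0, 0.0]
force: [0.1, -0.5, -3.6]
finger_gap: 0.41
gripper_force: 61.4
```

```bash
python3 -c "
from j import *
state()
a=np.radians(44);print('want',10-97.4*np.cos(a),-40+97.4*np.sin(a),46)"
```

```text
t 14.15 tcp jig mm [-60.1  26.6] z 0.1183 psi rel board 46.19 F [ 0.1 -0.5 -3.6] gap 0.40990689487550963 tilt [-0. -0.]
want -60.063696552984624 27.659725282706333 46
```

Tracking to within 1 mm. Second half, then along the straight leg.

Request:
send_rows --commands "25 0 0.05 0 0;25 -0.012 0.34 0 1;25 -0.012 0.34 0 1;25 -0.012 0.34 0 1;25 -0.012 0.34 0 1;25 -0.012 0.34 0 1;25 -0.012 0.34 0 1;25 -0.012 0.34 0 1;25 -0.012 0.34 0 1;25 -0.012 0.34 0 1;25 -0.012 0.34 0 1;25 -0.012 0.34 0 1;25 -0.006 0.17 0 0.5;25 0 0 0 0;25 0 0 0 0"

```text
t: 15.4
tcp_pos: [0.5735, 0.159, 0.1181]
tool_rot: [0.656, 0.755, -0.0, -0.0]
force: [-0.5, -0.4, -2.3]
finger_gap: 0.412
gripper_force: 61.5
```

```bash
python3 -c "
from j import *
state()
print('want',10,57.4,0)"
```

```text
t 15.4 tcp jig mm [10.  57.1] z 0.1181 psi rel board 0.16 F [-0.5 -0.4 -2.3] gap 0.41236202439679687 tilt [-0.    -0.001]
want 10 57.4 0
```

Request:
send_rows --commands "25 0 0.48 0 0;25 0.02 0.48 0 0;25 0 0.48 0 0;25 0 0.46 0 0;25 0 0 0 0;25 0 0 0.07 0;25 0 0 0.06 0;25 0 0 0.04 0;25 0 0 0.02 0;25 0 0 0 0;25 0 0 0 0"

```text
t: 16.32
tcp_pos: [0.6108, 0.1652, 0.1146]
tool_rot: [0.656, 0.755, -0.0, -0.0]
force: [-2.4, 0.8, -0.2]
finger_gap: 0.408
gripper_force: 61.7
```

Run:
```python
from j import *
import cv2,pickle
state()
c=cams.snapshot('side');pickle.dump(c,open('side4.pkl','wb'))
a=c['pixels'][160:300,270:470,::-1]; b=cams.snapshot('top')['pixels'][150:270,250:400,::-1]
f=lambda i,w,h:np.clip(cv2.resize(i,(w,h),interpolation=cv2.INTER_CUBIC)*1.5,0,255).astype('uint8')
cv2.imwrite('pics/st4.png',f(a,800,560))
ct=M@[.048,.06]+o
for z in(.018,.108,.136):print(z,proj(c,[[*(M@[.048+a,.06+b]+o),z] for a,b in((.018,-.023),(-.018,-.023),(-.018,.023))]).round(1).tolist())
```

```text
t 16.3167 tcp jig mm [47.8 58.1] z 0.1146 psi rel board 0.11 F [-2.4  0.8 -0.2] gap 0.4076463841471513 tilt [ 0.    -0.001]
0.018 [[365.2, 242.0], [350.7, 246.1], [341.5, 235.6]]
0.108 [[366.1, 207.3], [351.0, 211.3], [341.4, 201.3]]
0.136 [[366.4, 196.0], [351.1, 199.8], [341.4, 190.0]]
```

View pics/st4.png

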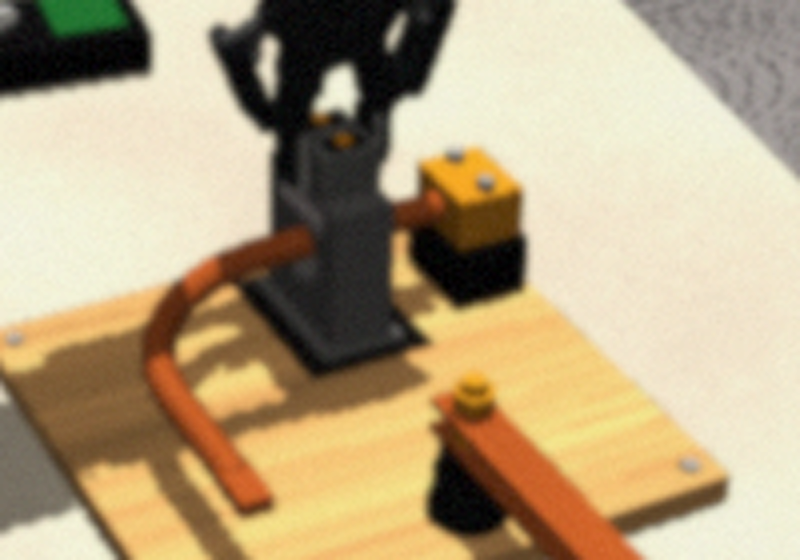

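The CT stands square on the pad with the rod through it (side crop: foot on the pad at about (340,350)). Let go and rise.

Request:
send_rows --commands "25 0 0 0.015 0;30 0 0 0 0;36 0 0 0 0;42 0 0 0 0;48 0 0 0 0;54 0 0 0 0;60 0 0 0 0;64 0 0 0 0;64 0 0 -0.3 0;64 0 0 -0.6 0;64 0 0 -1 0;64 0 0 -1 0;64 0 0 -1 0;64 0 0 -1 0;64 0 0 -0.7 0;64 0 0 0 0"

```text
t: 17.75
tcp_pos: [0.614, 0.1655, 0.2313]
tool_rot: [0.656, 0.755, 0.003, 0.003]
force: [-0.5, 0.7, -0.2]
finger_gap: 0.747
gripper_force: 0.0
```

Request:
send_rows --commands "0 -1 0.1 0 0;0 -1 0.1 0 0;0 -1 0.1 0 0;0 -1 0.1 0 0;0 -1 0.1 0 0;0 -1 0.1 0 0;0 -1 0.1 0 0;0 -1 0.1 0 0;0 -1 0.1 0 0;0 -1 0.1 0 0;0 -1 0.1 0 0;0 -1 0.1 0 0;0 -1 0.1 0 0;0 -1 0.1 0 0;0 -0.3 0 0 0;0 0 0 0 0;0 0 0 0 0" --grip_force 20

```text
t: 19.17
tcp_pos: [0.6783, -0.1136, 0.2257]
tool_rot: [0.656, 0.754, 0.0, -0.001]
force: [0.2, 0.7, -0.2]
finger_gap: -0.0
gripper_force: 0.0
```

Run:
```python
from j import *
import cv2,pickle
state()
c=cams.snapshot('side');pickle.dump(c,open('side5.pkl','wb'))
f=lambda i,w,h:np.clip(cv2.resize(i,(w,h),interpolation=cv2.INTER_CUBIC)*1.5,0,255).astype('uint8')
cv2.imwrite('pics/st5.png',f(c['pixels'][160:340,270:510,::-1],800,600))
P=lambda x,y,z:proj(c,[[*(M@[x/1e3,y/1e3]+o),z]])[0]
for q in((66,37,.136),(30,37,.136),(30,83,.136),(23,18,.024),(73,18,.024)):print(q,((P(*q)-[270,160])*10/3).round())
```

```text
t 19.1667 tcp jig mm [  76.4 -227.4] z 0.2257 psi rel board 0.06 F [ 0.2  0.7 -0.2] gap -0.00039454132345843873 tilt [ 0.001 -0.001]
(66, 37, 0.136) [321. 120.]
(30, 37, 0.136) [270. 133.]
(30, 83, 0.136) [238. 100.]
(23, 18, 0.024) [273. 297.]
(73, 18, 0.024) [340. 278.]
```

View pics/st5.png

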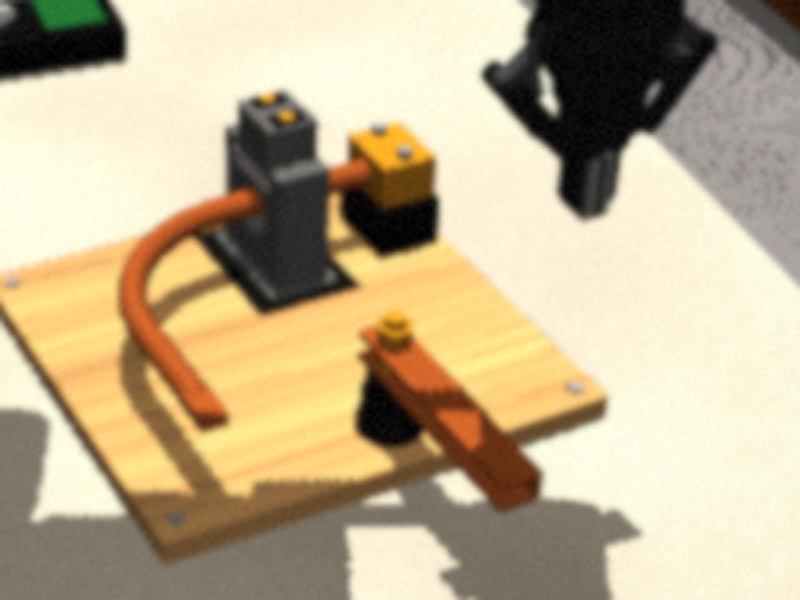

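The CT stands alone, with its housing top corners at (316,122), (275,137) and (240,105), within about 2 mm of the model. The shut fingers are right of the open link. Lower beside the push face and sweep it round.

Request:
send_rows --commands "0 0 0 1 0;0 0 0 1 0;0 0 0 1 0;0 0 0 1 0;0 0 0 1 0;0 0 0 1 0;0 0 0 1 0;0 0 0 0.6 0;0 0 0 0 0;0 0 -0.4 0 0;0 0 -0.4 0 0;0 0 -0.3 0 0;0 0 -0.2 0 0;0 0 0 0 0"

```text
t: 20.38
tcp_pos: [0.6527, -0.1183, 0.0755]
tool_rot: [0.656, 0.754, 0.0, 0.001]
force: [1.0, 0.2, 0.6]
finger_gap: -0.003
gripper_force: 0.0
```

Request:
send_rows --commands "0 -0.084 -0.352 0 1;0 -0.084 -0.352 0 1;0 -0.084 -0.352 0 1;0 -0.084 -0.352 0 1;0 -0.084 -0.352 0 1;0 -0.084 -0.352 0 1;0 0 0 0 0"

```text
t: 20.97
tcp_pos: [0.6099, -0.1263, 0.0749]
tool_rot: [0.799, 0.601, -0.0, -0.0]
force: [-0.4, -0.2, -0.6]
finger_gap: 0.0
gripper_force: 0.0
```

Run:
```python
from j import *
import cv2
state()
c=cams.snapshot('side')
f=lambda i,w,h:np.clip(cv2.resize(i,(w,h),interpolation=cv2.INTER_CUBIC)*1.5,0,255).astype('uint8')
cv2.imwrite('pics/st6.png',f(c['pixels'][160:340,270:510,::-1],640,480))
```

```text
t 20.9667 tcp jig mm [   7.  -230.6] z 0.0749 psi rel board -24.0 F [-0.4 -0.2 -0.6] gap 0.0002931757975328559 tilt [ 0. -0.]
```

View pics/st6.png

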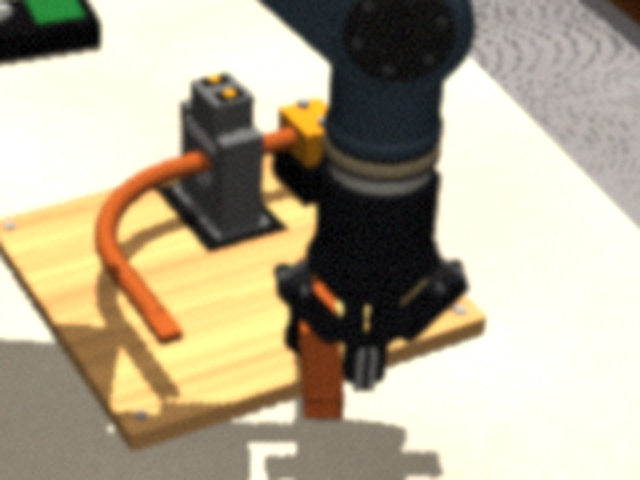

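The link is following: it now points toward (320,400) in the crop with the finger against its right face. Continue.

Request:
send_rows --commands "0 -0.084 -0.352 0 1;0 -0.084 -0.352 0 1;0 -0.084 -0.352 0 1;0 -0.084 -0.352 0 1;0 -0.084 -0.352 0 1;0 -0.084 -0.352 0 1;0 -0.084 -0.352 0 1;0 -0.084 -0.352 0 1;0 -0.084 -0.352 0 1;0 -0.084 -0.352 0 1;0 -0.084 -0.352 0 1;0 -0.084 -0.352 0 1;0 -0.084 -0.352 0 1;0 0 0 0 0;0 0 0 0 0"

```text
t: 22.27
tcp_pos: [0.5299, -0.0856, 0.0745]
tool_rot: [0.981, 0.192, 0.0, 0.0]
force: [-0.2, 0.1, -0.6]
finger_gap: 0.001
gripper_force: 0.0
```

```bash
python3 -c "
from j import *
state()"
```

```text
t 22.2667 tcp jig mm [ -66.6 -179.2] z 0.0745 psi rel board -75.71 F [-0.2  0.1 -0.6] gap 0.0005522779896179632 tilt [0. 0.]
```

Request:
send_rows --commands "0 -0.084 -0.352 0 1;0 -0.084 -0.352 0 1;0 -0.084 -0.352 0 1;0 -0.04 -0.18 0 0.5;0 0 0 0 0;0 0 -0.05 0 0;0 0 -0.05 0 0;0 0 0 0 0"

```text
t: 22.93
tcp_pos: [0.5169, -0.0621, 0.0743]
tool_rot: [0.998, 0.07, 0.0, 0.0]
force: [0.7, -0.7, 0.1]
finger_gap: 0.0
gripper_force: 0.4
```

```bash
python3 -c "
from j import *
state()"
```

```text
t 22.9333 tcp jig mm [ -76.3 -154.2] z 0.0743 psi rel board -89.84 F [ 0.7 -0.7  0.1] gap 0.000494146066875768 tilt [0. 0.]
```

Request:
send_rows --commands "0 0 -0.05 0 0;0 0 -0.05 0 0;0 0 0 0 0;0 0 0 0 0"

```text
t: 23.27
tcp_pos: [0.5163, -0.0597, 0.0742]
tool_rot: [0.998, 0.07, -0.0, -0.0]
force: [-0.7, -0.6, 0.3]
finger_gap: -0.003
gripper_force: 0.5
```

Request:
send_rows --commands "0 0 -0.05 0 0;0 0 -0.05 0 0;0 0 0 0 0;0 0 0 0 0"

```text
t: 23.6
tcp_pos: [0.5162, -0.0589, 0.0743]
tool_rot: [0.998, 0.07, 0.0, 0.001]
force: [-1.6, -6.1, 0.5]
finger_gap: -0.002
gripper_force: 2.9
```

Request:
send_rows --commands "0 0 -0.05 0 0;0 0 0 0 0;0 0 0 0 0"

```text
t: 23.85
tcp_pos: [0.5163, -0.0588, 0.0743]
tool_rot: [0.998, 0.07, 0.0, 0.002]
force: [-1.8, -9.0, 0.2]
finger_gap: -0.001
gripper_force: 4.4
```

Request:
send_rows --commands "0 0 0.3 0 0;0 0 0.6 0 0;0 0 1 0 0;0 0 0.6 -0.5 0;0 0 0 -1 0;0 0 0 -1 0;0 0 0 -1 0;0 0 0 -1 0;0 0 1 -1 0;0 0 1 -1 0;0 0 1 -1 0;0 0 1 0 0;0 0 1 0 0;0 0 1 0 0;0 0 0 0 0;0 0 0 0 0"

```text
t: 25.18
tcp_pos: [0.5393, -0.226, 0.2239]
tool_rot: [0.998, 0.068, -0.0, -0.001]
force: [-0.8, 0.6, -0.1]
finger_gap: 0.0
gripper_force: 0.0
```

Run:
```python
from j import *
import cv2
state()
f=lambda i,w,h:np.clip(cv2.resize(i,(w,h),interpolation=cv2.INTER_CUBIC)*1.5,0,255).astype('uint8')
a=cams.snapshot('side')['pixels'][180:330,260:460,::-1];b=cams.snapshot('top')['pixels'][144:289,256:406,::-1]
cv2.imwrite('pics/st7.png',np.hstack([f(a,400,300),f(b,400,300*0+387)[:300]]))
```

```text
t 25.1833 tcp jig mm [ -76.6 -319.6] z 0.2239 psi rel board -90.02 F [-0.8  0.6 -0.1] gap 0.00027092238197315975 tilt [ 0.    -0.001]
```

View pics/st7.png

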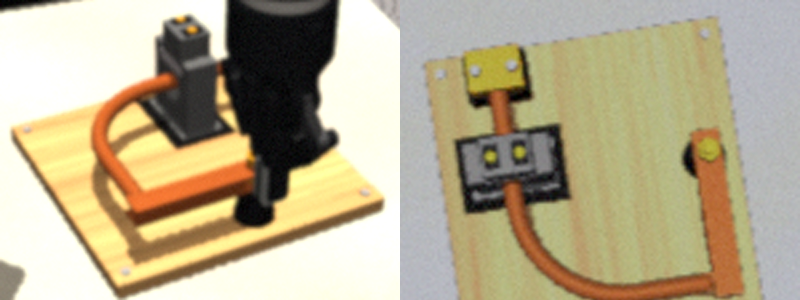

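The CT is centred on the pad, and the link lies over the rod tip. It came up hard at its stop, with the push force rising to 9 N and no further motion. The arm is clear.

```bash
python3 -c "
from station import sign_off
print(sign_off())"
```

```text
the job is handed in; nothing more can be done
None
```

The job is handed in at about 25 s of the 67 s allowed: the transformer stands square on the pad with the rod through it, the link is closed against its stop, and the arm is clear. The station returned no verdict, so I'm going by the last pictures and the force readings.

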